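# Unscrew the spring-loaded canister cap and catch it

## Robot

A 6-joint arm with a two-finger parallel gripper is mounted at the origin on the work surface. World frame = base frame: x ahead of the robot, y to its left, z up, the work surface at z = 0. Lengths are in mm, angles in rad, forces in N, time in s.
With the tool pointing down it reaches from about 225 to 725 mm from the base axis. Payload 3.1 kg.
Tool frame: the origin (TCP) lies at the very end of the fingers, on their centre line; the grasp point (between the pads) lies 19 mm behind it; z points along the fingers, y is the line along which they close (so a half turn about z gives the same grasp; the last joint's range is limited). The gripper opens to 85 mm and grips with 20 to 120 N. Pads are 22 mm wide; open, the fingers measure 114 mm over their backs; the gripper's body (76 mm by 85 mm) begins 54 mm behind the grasp point. The pads swing forward as they close: fully open they stand 13 mm farther back than shut.
Start: joints at [1.032, 0.048, 0.099, 1.622, 0, 1.443], TCP at [209.661, 481.31, 231.312] pointing down, gripper open.
Joint ranges: [-2.91, 2.91], [-0.99, 1.94], [-1.21, 1.42], [-2.12, 2.29], [-1.49, 1.47], [-3.14, 3.14]. Speed limits (rad/s): [2.79, 2.79, 3.14, 3.14, 3.14, 3.14].

## Interface

Orientations are given as [roll, pitch, yaw] about the fixed x, y, z axes, in that order (R = Rz(yaw) Ry(pitch) Rx(roll)).
In Python, from workcell import ctrl, imaging, job, finder gives the robot as it stands.
- The arm moves only by the tool send_rows, never from a script. Its argument "targets" is a list of rows, each an object of numbers: "x", "y", "z": the shift along the world's x, y, z in units of 30 mm (1.0 is 30 mm); "ax", "ay", "az": the turn, a rotation vector about the world's x, y, z in units of 8 degrees (1.0 is 8 degrees); "gripper": the opening, from 0 (shut) to 1 (fully open). In form: [{"x": .., "y": .., "z": .., "ax": .., "ay": .., "az": .., "gripper": ..}, ...]. A call has 1 to 12 rows; each row is the pose to reach, as a shift and turn from the pose commanded when the call began; what a row does not reach only later rows make up. A row lasts 1/10 s, in which the tool goes at most 50 mm and 8.59 degrees, less where a joint would pass 70% of its speed; a pose out of reach is approached as far as the arm can. A call with a gripper value outside its range is refused whole. The fingers move at their own pace and stop on an object; "newtons" is the grip in N (left out, the last holds). Time passes only in rows, so rows that repeat a pose let the fingers close. It gives the time, the measured TCP pose, the force, the opening and the grip force at its end, in the units of the state.
- ctrl.sense(): the state, without advancing time (a new reading comes with each control period).
- imaging.snapshot(name): name is "scene" or "top"; returns a dict with "image" (384x512x3 uint8, blue, green, red), "intrinsics" (3x3 intrinsics, pixels), "R" (3x3) and "t" (3): a world point X has camera coordinates R X + t. Camera axes: x right, y down, z forward; pixel columns grow to the right and rows downward; lengths in mm; the calibration is good to about 2 mm. A picture is of the moment at which its call begins. There is no depth.
- job.job_done(): hands the job in; it is judged then, once.
Trained networks look in the newest picture that a camera, given by its name, has taken for a name from the list of things; names that differ only in an ending like _2 or _b are one class to them, and where a whole thing is asked for, a point or a joint stands for the part that bears it (a point fixed in the world has none). Each returns a list of dicts, best first, with "p" (0 to 1); they miss things now and then, are a little off and sometimes report something else, mostly with a low value. They report only what shows in the picture. A call takes as long as a camera call. They do not tell look-alikes from the thing itself.
- finder.spot_in(camera, target): "position" ([x, y, z] in mm, in world coordinates, good to about 4 mm: the middle of the surface that is visible of it).
- finder.silhouettes(camera, target): "mask" (384x512 bool, what is visible of it).
- finder.mark_of(camera, target): "position" ([x, y, z] in mm, in world coordinates, good to about 4 mm: a listed point, or the origin of a listed thing).
The state is a dict: "time": time; "joint_positions": joint angles; "qd": joint speeds; "joint_efforts": joint torques, N m; "position": TCP position; "ee_rot": TCP orientation; "contact_force": force on the tool from outside, world axes, zero at the start; "ft_torque": the same for the moment, N m; "grip_width": finger opening in mm; "gripper_force": force on a finger pad.
Only numpy, scipy, OpenCV 4.12 (cv2) and the standard library are available. Lean on these libraries where they do the work, as an engineer would, in place of code of your own. Each camera call takes 0.05 s, during which the arm holds its last target. There are 200 camera calls.

## Task

Unscrew the blue cap from the steel sample canister and keep hold of it as it comes off, because a spring under it makes it jump when the last thread lets go: it must not fly off or fall. Neither force the thread nor squeeze the cap hard: let the cap rise at its own pace as it turns. Then set the cap down flat, open side down, inside the white dish and let go of it, leaving the other things on the slab where they are.

Things in the scene. Friction and masses are not known exactly. Their poses are not given: they have to be found in the camera images.
- canister: Upright steel sample canister, fixed to the slab. Foot 88 mm across, up to 16 mm high; body 48 mm across up to a shoulder at 60 mm; brass clamp collar 56 mm across (26 to 42 mm high) with a wing screw that sticks out 56 mm from the axis along the canister's +x. Threaded neck above the shoulder, hidden under the cap. Origin: centre of the foot's underside, z up.
- shoulder (a point): Canister shoulder, on the axis, 60 mm up. Right-hand thread, quick-opening: the cap comes off anticlockwise seen from above after about one and a quarter turns (7.5 to 8.0 rad). Its rise per turn is not marked: feel it. The cap has about 0.6 mm axial, 0.8 mm sideways play and stays where it is let go. Pulling, pressing or pushing it sideways with over about 8 N harms the thread.
- neck_top (a point): Top of the canister's threaded neck (41 mm across), on the axis, 92 mm above the slab. On it sits a white 26 mm plunger disc, 4 mm thick, whose spring pushes the cap up with about 6 N closed and 3 N at the end of its 30 mm travel; a cap not held jumps off when the last thread lets go.
- cap: Blue screw cap, 16 flats, 52 mm across, 41 mm high, wall 4.5 mm, white disc on top, 50 to 85 g. Origin: centre of its lower rim, z up. Screwed on, its top is about 102 mm above the slab, its rim 1 mm above the shoulder. Grip it round the sides from above at any angle; 15 to 25 N holds it well, over 45 N a finger damages it. Turning it takes up to about 0.3 N m.
- dish: White ceramic evaporating dish, loose, flat bottomed: inner floor flat to about 57 mm from the centre, 5 mm above its underside, rim 140 mm across and 22 mm high, wall 4 mm, 350 g. Origin: centre of its underside.
- bulb: Bystander: green rubber bulb standing on its base, 52 mm across, 72 mm high. Origin: centre of its underside.
- tube1: Bystander: corked glass tube standing upright, 24 mm across, 88 mm high. Origin: centre of its underside.
- tube2: Bystander: corked glass tube standing upright, 24 mm across, 88 mm high. Origin: centre of its underside.
- ring_clamp: Bystander: chrome ring clamp lying flat, ring 90 mm across, 10 mm thick, with a stem to a 24 mm high boss 115 mm from the ring's centre along its x. Origin: under the ring's centre.
There are look-alikes about, which are no part of the job. Of the things like the dish, leave any that is black; of the rest the smaller one is meant. What is shaped like the cap but red is not meant.

How it is judged (in metres and radians):
On the way:
1. the cap is off the thread and held by the fingers above the canister (z of cap in the frame of canister above 0.097 m and horizontal distance between cap and canister below 0.03 m and contact force between the fingers and cap above 1 N), for 0.1 s.
At the end, for the whole second after the job is handed in: the cap stands flat (within 6 degrees) and open side down on the dish's floor, wholly inside it (centre within 34 mm of the dish's centre), at rest and released, the dish flat on the slab (horizontal distance between cap and dish below 0.034 m and z of cap in the frame of dish between 0.002 and 0.009 m and angle between the z axis of cap and the z axis of dish, either way round below 0.1 rad and angle between cap's own z axis and vertical below 0.15 rad and linear speed of cap below 0.02 m/s and height (world z) of dish below 0.004 m and contact force between the fingers and cap below 0.1 N); the robot touches nothing.
It fails at once if the cap flies or falls: it moves faster than 0.45 m/s while no finger holds it (linear speed of cap above 0.45 m/s and contact force between the fingers and cap below 0.05 N).
It fails at once if the thread is forced: more than 24 N between cap and canister in all (12 N of it is the spring's, counted at plunger and at thread) (contact force between cap and canister above 24 N).
It fails at once if the cap is crushed: more than 90 N of finger force on it (two fingers together) (contact force between the fingers and cap above 90 N).
It fails at once if the dish is shoved more than 30 mm (distance of dish from where it was at the start of the episode above 0.03 m).
It fails at once if a bystander is moved more than 20 mm (distance of any of bulb, tube1, tube2, ring_clamp from where it was at the start of the episode above 0.02 m).
It also fails if it takes over 72 s, if anything falls off the work surface, if the arm or the gripper's body presses on something with over 40 N, if the wrist force passes 120 N, or if a joint passes its speed limit or range.

## Working session

There is one attempt and no reset: what is moved stays moved. The work goes in short steps, Python scripts to look and compute and a tool call to move; the robot and the scene stay as the last step left them, time stands still between calls to the robot, and variables do not carry over. Pictures are saved under pics/ and viewed, at most 10 in all, crops included, and the job is handed in when it is done.

Besides the shell and the picture viewer there is one more tool, called after "Request:" as a command line: name --argument value ..., lists and objects as JSON in quotes. send_rows: Moves the arm, as the interface text tells. Its arguments: {"type":"object","properties":{"targets":{"type":"array"},"newtons":{"type":"number"}},"required":["targets"]}

```bash
mkdir -p pics; cat > h.py <<'E'
import numpy as np, cv2
from workcell import ctrl, imaging, job, finder
def look(s):
    out={}
    for c in ("scene","top"):
        d=imaging.snapshot(c); out[c]=d
        cv2.imwrite(f"pics/{c}{s}.png",d["image"])
    return out
def px(d,X):
    c=np.array(d["R"])@np.array(X)+np.array(d["t"]).ravel(); p=np.array(d["intrinsics"])@c
    return p[:2]/p[2]
def tri(d1,p1,d2,p2):
    P=[np.array(d["intrinsics"])@np.c_[np.array(d["R"]),np.array(d["t"]).ravel()] for d in (d1,d2)]
    X=cv2.triangulatePoints(P[0],P[1],np.float64(p1).reshape(2,1),np.float64(p2).reshape(2,1)).ravel()
    return X[:3]/X[3]
def atz(d,p,z):
    R=np.array(d["R"]);t=np.array(d["t"]).ravel()
    o=-R.T@t; r=R.T@np.linalg.inv(np.array(d["intrinsics"]))@np.array([p[0],p[1],1.])
    return o+r*(z-o[2])/r[2]
E
python3 - <<'E'
from h import *
D=look(0)
np.set_printoptions(precision=1,suppress=True)
for c in D:
  for n in ["canister","shoulder","cap","dish","bulb","tube1","ring_clamp"]:
    for r in finder.mark_of(c,n):
      X=np.array(r["position"]); print(c,n,X,round(r["p"],2),px(D[c],X))
im=np.hstack([D["scene"]["image"],D["top"]["image"]]); 
print(ctrl.sense())
E
```

```text
scene canister [464.1 124.9  -1.9] 0.91 [281.3 178.3]
scene shoulder [462.7 123.4  61.2] 0.65 [281.9 161.1]
scene cap [460.2 119.4  60.5] 0.93 [280.1 161.3]
scene cap [451.  252.    0.2] 0.67 [315.8 158.7]
scene cap [ 512.2 -154.2    1. ] 0.17 [198.3 230.4]
scene dish [ 311.3 -168.    -2.2] 0.93 [159.3 183.5]
scene dish [ 441.8 -356.9    5.6] 0.88 [108.7 243.6]
scene dish [ 511.2 -156.4   -0.5] 0.71 [197.3 230.9]
scene bulb [668.9 322.   -0.3] 0.59 [387.1 197.7]
scene tube1 [698.8  33.9  -1.1] 0.86 [305.  251.5]
scene tube1 [699.9 -58.   -0.2] 0.83 [273.  268.2]
scene ring_clamp [ 664.4 -302.3    4.6] 0.97 [169.6 303.9]
top canister [465.2 124.3  -0.8] 0.73 [210.8 223.5]
top shoulder [462.9 122.   58.9] 0.73 [208.9 221.8]
top cap [459.6 122.6  65.1] 0.88 [208.4 222.7]
top cap [455.4 252.3   5.1] 0.78 [167.7 227.6]
top cap [464.3 124.1   3.4] 0.38 [210.7 223.7]
top dish [ 314.5 -165.8   -3.9] 0.89 [309.6 272.3]
top dish [ 513.9 -157.8   -2.5] 0.61 [303.3 205.4]
top dish [ 443.  -358.6   -0.2] 0.6 [371.4 226.9]
top bulb [666.4 318.3  -2.7] 0.56 [149.1 161.3]
top tube1 [700.5  35.7   2.2] 0.68 [239.  148.3]
top tube1 [699.6 -63.3  -1.7] 0.66 [270.4 148.2]
top ring_clamp [ 667.1 -299.6    2.4] 0.76 [346.2 155.8]
{'time': 0.8, 'joint_positions': array([ 1. ,  0. ,  0.1,  1.6, -0. ,  1.4]), 'qd': array([-0.,  0., -0., -0., -0.,  0.]), 'joint_efforts': array([  0. , -33.9,  32. ,   0. ,  -0. ,   0. ]), 'position': array([209.7, 481.3, 231.4]), 'ee_rot': array([3.1, 0. , 2.7]), 'contact_force': array([-0.9,  1.1, -0.2]), 'ft_torque': array([0., 0., 0.]), 'gripper_force': 0.0, 'grip_width': 85.31020569118803}
```

View pics/scene0.png

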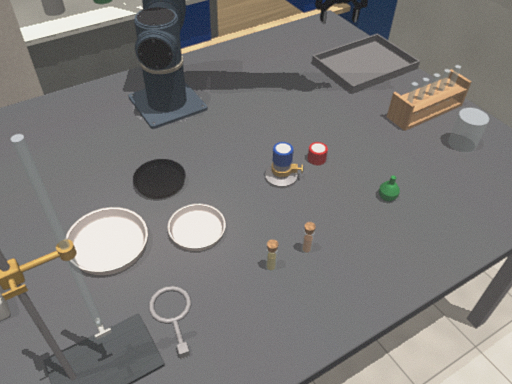

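View pics/top0.png

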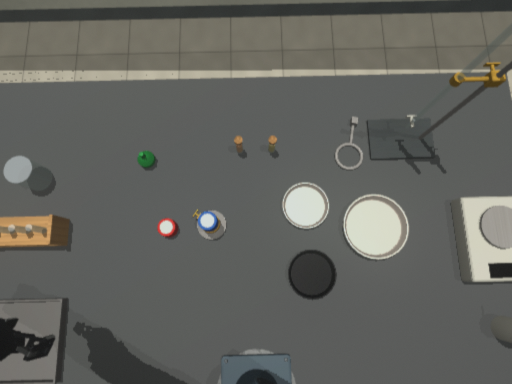

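The pictures show three dish-like things: black at scene (160,179) / top (312,273), a large white one at (107,240) / (376,227), and a smaller white one at (197,228) / (305,205). The smaller white one fits the description. The blue cap is at scene (283,155) / top (208,221), and the red look-alike at (317,152) / (167,228) stays put. I'll confirm this in a crop and refine the positions by triangulation.

```bash
cat > m.py <<'E'
from h import *
np.set_printoptions(precision=1,suppress=True)
D={}
cent={}
for c in ("scene","top"):
    D[c]=imaging.snapshot(c); im=D[c]["image"]
    def whites(p,r,lo=150,sat=70):
        hsv=cv2.cvtColor(im,cv2.COLOR_BGR2HSV); m=((hsv[...,2]>lo)&(hsv[...,1]<sat)).astype(np.uint8)
        n,l,s,ce=cv2.connectedComponentsWithStats(m)
        k=[i for i in range(1,n) if np.hypot(*(ce[i]-p))<r]
        return [(ce[i],s[i,4]) for i in k]
    disc=px(D[c],[461,122,102]); dish=px(D[c],[513,-157,12])
    for nm,p,r in (("cap",disc,6),("dish",dish,8)):
        w=sorted(whites(p,r),key=lambda a:-a[1]); print(c,nm,p,w[:3]); cent[c,nm]=w[0][0] if w else p
    hsv=cv2.cvtColor(im,cv2.COLOR_BGR2HSV)
    for r in finder.silhouettes(c,"dish"):
        m=r["mask"].astype(np.uint8); ct=max(cv2.findContours(m,0,2)[0],key=len); print(c,"dishmask",round(r["p"],2),cv2.fitEllipse(ct) if len(ct)>5 else 0, m.sum())
for nm in ("cap","dish"): print(nm,tri(D["scene"],cent["scene",nm],D["top"],cent["top",nm]), [atz(D[c],cent[c,nm],102 if nm=="cap" else 5) for c in D])
a=D["scene"]["image"][120:260,150:350]; b=D["top"]["image"][170:270,130:330]
cv2.imwrite("pics/crop1.png",cv2.resize(np.vstack([a,b]),None,fx=2.5,fy=2.5,interpolation=3))
E
python3 m.py
```

```text
scene cap [282.  149.3] [(array([282.9, 147.8]), np.int32(122))]
scene dish [197.1 228.2] [(array([196. , 225.4]), np.int32(2083))]
scene dishmask 0.97 ((196.52938842773438, 226.69383239746094), (47.352386474609375, 57.719512939453125), 84.14350891113281) 2205
scene dishmask 0.84 ((108.34325408935547, 240.2555389404297), (66.1678695678711, 77.85928344726562), 69.1766128540039) 4091
scene dishmask 0.71 ((159.273681640625, 178.43125915527344), (38.41517639160156, 51.16267776489258), 83.60191345214844) 1593
scene dishmask 0.39 ((281.7917175292969, 175.4490203857422), (22.946762084960938, 35.78399658203125), 86.22979736328125) 630
top cap [206.8 220.5] [(array([206.9, 220.2]), np.int32(152))]
top dish [303.7 204.9] [(array([304.8, 205.7]), np.int32(1509))]
top dishmask 0.79 ((375.3981018066406, 226.83013916015625), (60.655609130859375, 65.5776596069336), 131.69435119628906) 3216
top dishmask 0.61 ((305.252685546875, 205.3285369873047), (44.2088508605957, 45.95121765136719), 109.82299041748047) 1654
top dishmask 0.61 ((311.529541015625, 274.7234191894531), (47.1734619140625, 49.40202713012695), 153.48260498046875) 1881
cap [461.9 122.6 107.3] [array([457.3, 127.1, 102. ]), array([461.8, 121.8, 102. ])]
dish [ 509.5 -158.1   19.8] [array([ 498.2, -152.9,    5. ]), array([ 511.6, -161.1,    5. ])]
```

View pics/crop1.png

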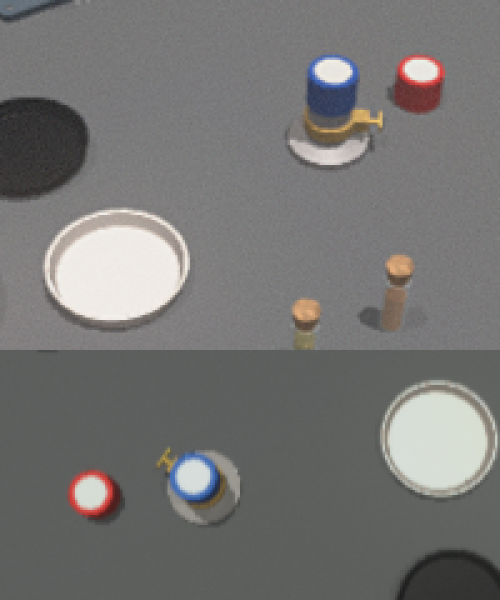

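The crop confirms both: the blue cap sits on the canister with the wing screw to its right, and the smaller white dish lies at its lower left. I'll move over the cap first.

Request:
send_rows --targets '[{"x": 2, "y": -3, "z": 0, "az": -1, "gripper": 1}, {"x": 3, "y": -4.5, "z": 0, "az": -2, "gripper": 1}, {"x": 4, "y": -6, "z": 0, "az": -3, "gripper": 1}, {"x": 5, "y": -7.5, "z": 0, "az": -4, "gripper": 1}, {"x": 6, "y": -9, "z": 0, "az": -5, "gripper": 1}, {"x": 7, "y": -10.2, "z": 0, "az": -6, "gripper": 1}, {"x": 8, "y": -11.2, "z": 0, "az": -7, "gripper": 1}, {"x": 8.39, "y": -11.98, "z": -0.5, "az": -8, "gripper": 1}, {"x": 8.39, "y": -11.98, "z": -1, "az": -9, "gripper": 1}, {"x": 8.39, "y": -11.98, "z": -1.5, "az": -10, "gripper": 1}, {"x": 8.39, "y": -11.98, "z": -2, "az": -11, "gripper": 1}, {"x": 8.39, "y": -11.98, "z": -2, "az": -12, "gripper": 1}]'

```text
invalid input
```

```bash
cat > s.py <<'E'
from h import *
np.set_printoptions(precision=2,suppress=True)
s=ctrl.sense()
for k in ("time","joint_positions","position","ee_rot","contact_force","ft_torque","grip_width","gripper_force"): print(k,np.array(s[k]))
E
python3 s.py; python3 - <<'E'
from h import *
D=look(1)
for z in (18,): pass
print(tri(D["scene"],(196.53,226.69),D["top"],(305.25,205.33)))
for zz in (12,22): print(atz(D["top"],(305.25,205.33),zz),atz(D["scene"],(196.53,226.69),zz))
E
```

```text
time 1.0
joint_positions [1.03 0.05 0.1  1.62 0.   1.44]
position [209.65 481.31 231.33]
ee_rot [ 3.14 -0.    2.73]
contact_force [-0.22 -0.16 -0.08]
ft_torque [-0.01 -0.05 -0.03]
grip_width 85.3498784834263
gripper_force 0.0
[ 511.67236464 -158.71344907   17.48068387]
[ 511.62975504 -161.52224512   12.        ] [ 508.01711355 -155.94343663   12.        ]
[ 509.90938952 -160.04551732   22.        ] [ 515.73116593 -159.1470208    22.        ]
```

Request:
send_rows --targets '[{"x": 2, "y": -3, "z": 0, "ax": 0, "ay": 0, "az": -1, "gripper": 1}, {"x": 3, "y": -4.5, "z": 0, "ax": 0, "ay": 0, "az": -2, "gripper": 1}, {"x": 4, "y": -6, "z": 0, "ax": 0, "ay": 0, "az": -3, "gripper": 1}, {"x": 5, "y": -7.5, "z": 0, "ax": 0, "ay": 0, "az": -4, "gripper": 1}, {"x": 6, "y": -9, "z": 0, "ax": 0, "ay": 0, "az": -5, "gripper": 1}, {"x": 7, "y": -10.2, "z": 0, "ax": 0, "ay": 0, "az": -6, "gripper": 1}, {"x": 8, "y": -11.2, "z": 0, "ax": 0, "ay": 0, "az": -7, "gripper": 1}, {"x": 8.39, "y": -11.98, "z": -0.5, "ax": 0, "ay": 0, "az": -8, "gripper": 1}, {"x": 8.39, "y": -11.98, "z": -1, "ax": 0, "ay": 0, "az": -9, "gripper": 1}, {"x": 8.39, "y": -11.98, "z": -1.5, "ax": 0, "ay": 0, "az": -10, "gripper": 1}, {"x": 8.39, "y": -11.98, "z": -2, "ax": 0, "ay": 0, "az": -11, "gripper": 1}, {"x": 8.39, "y": -11.98, "z": -2, "ax": 0, "ay": 0, "az": -12, "gripper": 1}]'

```text
time: 2.3
position: [459.9, 121.1, 168.5]
ee_rot: [-3.137, 0.003, 1.048]
contact_force: [0.4, -0.1, -0.0]
grip_width: 85.6
gripper_force: 0.0
```

```bash
python3 s.py
```

```text
time 2.3
joint_positions [ 0.12 -0.08 -0.15  1.5   0.    2.21]
position [459.94 121.06 168.47]
ee_rot [-3.14  0.    1.05]
contact_force [ 0.39 -0.11 -0.01]
ft_torque [-0.04 -0.02  0.02]
grip_width 85.57732004808433
gripper_force 0.0
```

Request:
send_rows --targets '[{"x": 0, "y": 0, "z": -0.8, "ax": 0, "ay": 0, "az": -1, "gripper": 0.9}, {"x": 0, "y": 0, "z": -1.6, "ax": 0, "ay": 0, "az": -2, "gripper": 0.8}, {"x": 0, "y": 0, "z": -2.4, "ax": 0, "ay": 0, "az": -3, "gripper": 0.75}, {"x": 0, "y": 0, "z": -3, "ax": 0, "ay": 0, "az": -4, "gripper": 0.7}, {"x": 0, "y": 0, "z": -3.44, "ax": 0, "ay": 0, "az": -4, "gripper": 0.68}, {"x": 0, "y": 0, "z": -3.44, "ax": 0, "ay": 0, "az": -4, "gripper": 0.66}, {"x": 0, "y": 0, "z": -3.44, "ax": 0, "ay": 0, "az": -4, "gripper": 0.66}, {"x": 0, "y": 0, "z": -3.44, "ax": 0, "ay": 0, "az": -4, "gripper": 0.66}]' --newtons 20

```text
time: 3.1
position: [462.5, 122.0, 69.5]
ee_rot: [3.141, -0.002, 0.498]
contact_force: [0.2, 0.4, 0.4]
grip_width: 56.3
gripper_force: 0.0
```

```bash
python3 s.py
```

```text
time 3.1
joint_positions [ 0.12 -0.05 -0.32  1.3  -0.    2.76]
position [462.48 122.05  69.52]
ee_rot [ 3.14 -0.    0.5 ]
contact_force [0.21 0.39 0.43]
ft_torque [ 0.01 -0.    0.04]
grip_width 56.27299491295603
gripper_force 0.0033687360502199226
```

Request:
send_rows --targets '[{"x": 0, "y": 0, "z": 0, "ax": 0, "ay": 0, "az": 0, "gripper": 0.64}, {"x": 0, "y": 0, "z": 0, "ax": 0, "ay": 0, "az": 0, "gripper": 0.635}, {"x": 0, "y": 0, "z": 0, "ax": 0, "ay": 0, "az": 0, "gripper": 0.63}]'

```text
time: 3.4
position: [461.9, 122.3, 68.9]
ee_rot: [-3.141, -0.002, 0.497]
contact_force: [-0.4, 1.4, 0.7]
grip_width: 54.0
gripper_force: 0.8
```

Request:
send_rows --targets '[{"x": 0, "y": 0, "z": 0, "ax": 0, "ay": 0, "az": 0, "gripper": 0.625}, {"x": 0, "y": 0, "z": 0, "ax": 0, "ay": 0, "az": 0, "gripper": 0.62}, {"x": 0, "y": 0, "z": 0, "ax": 0, "ay": 0, "az": 0, "gripper": 0.62}]'

```text
time: 3.7
position: [461.4, 122.2, 68.2]
ee_rot: [-3.141, -0.0, 0.497]
contact_force: [-0.5, 2.6, 1.3]
grip_width: 52.6
gripper_force: 1.3
```

Request:
send_rows --targets '[{"x": -0.008, "y": 0.015, "z": 0, "ax": 0, "ay": 0, "az": 0, "gripper": 0.62}, {"x": -0.016, "y": 0.03, "z": 0, "ax": 0, "ay": 0, "az": 0, "gripper": 0.62}, {"x": -0.016, "y": 0.03, "z": 0, "ax": 0, "ay": 0, "az": 0, "gripper": 0.62}, {"x": -0.016, "y": 0.03, "z": 0, "ax": 0, "ay": 0, "az": 0, "gripper": 0.62}]'

```text
time: 4.1
position: [460.8, 122.2, 67.9]
ee_rot: [3.141, 0.001, 0.496]
contact_force: [0.5, -1.5, -0.9]
grip_width: 52.8
gripper_force: 0.3
```

Request:
send_rows --targets '[{"x": 0, "y": 0, "z": 0, "ax": 0, "ay": 0, "az": 0, "gripper": 0.61}, {"x": 0, "y": 0, "z": 0, "ax": 0, "ay": 0, "az": 0, "gripper": 0.6}, {"x": 0, "y": 0, "z": 0, "ax": 0, "ay": 0, "az": 0, "gripper": 0.6}]'

```text
time: 4.4
position: [460.9, 122.2, 68.0]
ee_rot: [3.14, 0.001, 0.496]
contact_force: [0.2, -2.5, -0.1]
grip_width: 52.1
gripper_force: 20.9
```

Request:
send_rows --targets '[{"x": 0.006, "y": -0.012, "z": 0, "ax": 0, "ay": 0, "az": 0, "gripper": 0.55}, {"x": 0.006, "y": -0.012, "z": 0, "ax": 0, "ay": 0, "az": 0.5, "gripper": 0.55}, {"x": 0.006, "y": -0.012, "z": 0, "ax": 0, "ay": 0, "az": 1, "gripper": 0.55}, {"x": 0.006, "y": -0.012, "z": 0, "ax": 0, "ay": 0, "az": 1, "gripper": 0.55}]'

```text
time: 4.8
position: [461.4, 122.7, 68.4]
ee_rot: [-3.142, -0.001, 0.637]
contact_force: [0.6, -0.7, -0.2]
grip_width: 51.9
gripper_force: 21.0
```

```bash
python3 s.py
```

```text
time 4.8
joint_positions [ 0.12 -0.05 -0.32  1.3   0.    2.62]
position [461.36 122.7   68.41]
ee_rot [-3.14 -0.    0.64]
contact_force [ 0.61 -0.68 -0.2 ]
ft_torque [-0.18 -0.03  0.09]
grip_width 51.88673854871702
gripper_force 21.04959180112928
```

Request:
send_rows --targets '[{"x": 0, "y": 0, "z": 0, "ax": 0, "ay": 0, "az": 0.5, "gripper": 0.55}, {"x": 0, "y": 0, "z": 0, "ax": 0, "ay": 0, "az": 1, "gripper": 0.55}, {"x": 0, "y": 0, "z": 0, "ax": 0, "ay": 0, "az": 1, "gripper": 0.55}]'

```text
time: 5.1
position: [461.6, 122.9, 68.7]
ee_rot: [3.142, -0.002, 0.775]
contact_force: [0.9, 0.8, 2.0]
grip_width: 52.2
gripper_force: 21.1
```

Request:
send_rows --targets '[{"x": 0, "y": 0, "z": 0, "ax": 0, "ay": 0, "az": 0.5, "gripper": 0.55}, {"x": 0, "y": 0, "z": 0, "ax": 0, "ay": 0, "az": 1, "gripper": 0.55}, {"x": 0, "y": 0, "z": 0, "ax": 0, "ay": 0, "az": 1, "gripper": 0.55}]'

```text
time: 5.4
position: [461.7, 122.9, 69.0]
ee_rot: [3.141, -0.002, 0.914]
contact_force: [0.7, -0.2, 3.5]
grip_width: 51.8
gripper_force: 21.2
```

Request:
send_rows --targets '[{"x": 0, "y": 0, "z": 0.01, "ax": 0, "ay": 0, "az": 0.7, "gripper": 0.55}, {"x": 0, "y": 0, "z": 0.02, "ax": 0, "ay": 0, "az": 1.4, "gripper": 0.55}, {"x": 0, "y": 0, "z": 0.025, "ax": 0, "ay": 0, "az": 2.1, "gripper": 0.55}, {"x": 0, "y": 0, "z": 0.03, "ax": 0, "ay": 0, "az": 3, "gripper": 0.55}, {"x": 0, "y": 0, "z": 0.03, "ax": 0, "ay": 0, "az": 3, "gripper": 0.55}]'

```text
time: 5.9
position: [461.9, 122.8, 70.0]
ee_rot: [3.14, -0.001, 1.332]
contact_force: [0.0, -0.5, 4.3]
grip_width: 51.8
gripper_force: 21.3
```

```bash
python3 s.py
```

```text
time 5.9
joint_positions [ 0.12 -0.05 -0.32  1.3   0.    1.93]
position [461.89 122.81  69.98]
ee_rot [ 3.14 -0.    1.33]
contact_force [ 0.04 -0.46  4.25]
ft_torque [0.06 0.01 0.02]
grip_width 51.840677961268035
gripper_force 21.285199094563723
```

Request:
send_rows --targets '[{"x": 0, "y": 0, "z": 0.01, "ax": 0, "ay": 0, "az": 0.8, "gripper": 0.55}, {"x": 0, "y": 0, "z": 0.02, "ax": 0, "ay": 0, "az": 1.6, "gripper": 0.55}, {"x": 0, "y": 0, "z": 0.03, "ax": 0, "ay": 0, "az": 2.4, "gripper": 0.55}, {"x": 0, "y": 0, "z": 0.04, "ax": 0, "ay": 0, "az": 3.2, "gripper": 0.55}, {"x": 0, "y": 0, "z": 0.05, "ax": 0, "ay": 0, "az": 4, "gripper": 0.55}, {"x": 0, "y": 0, "z": 0.05, "ax": 0, "ay": 0, "az": 4, "gripper": 0.55}]'

```text
time: 6.5
position: [461.7, 122.6, 71.2]
ee_rot: [3.14, 0.0, 1.889]
contact_force: [0.9, -0.3, 5.5]
grip_width: 51.9
gripper_force: 21.3
```

```bash
python3 s.py
```

```text
time 6.5
joint_positions [ 0.12 -0.05 -0.32  1.3   0.    1.37]
position [461.66 122.63  71.15]
ee_rot [3.14 0.   1.89]
contact_force [ 0.86 -0.3   5.46]
ft_torque [ 0.11 -0.02  0.  ]
grip_width 51.866937641633285
gripper_force 21.276014987379313
```

Request:
send_rows --targets '[{"x": 0, "y": 0, "z": 0.015, "ax": 0, "ay": 0, "az": 0.8, "gripper": 0.55}, {"x": 0, "y": 0, "z": 0.027, "ax": 0, "ay": 0, "az": 1.6, "gripper": 0.55}, {"x": 0, "y": 0, "z": 0.04, "ax": 0, "ay": 0, "az": 2.4, "gripper": 0.55}, {"x": 0, "y": 0, "z": 0.05, "ax": 0, "ay": 0, "az": 3.2, "gripper": 0.55}, {"x": 0, "y": 0, "z": 0.06, "ax": 0, "ay": 0, "az": 4, "gripper": 0.55}, {"x": 0, "y": 0, "z": 0.06, "ax": 0, "ay": 0, "az": 4, "gripper": 0.55}]'

```text
time: 7.1
position: [461.7, 122.5, 72.8]
ee_rot: [3.141, 0.001, 2.447]
contact_force: [-0.1, -0.3, 5.0]
grip_width: 51.7
gripper_force: 21.3
```

```bash
python3 s.py
```

```text
time 7.1
joint_positions [ 0.12 -0.05 -0.32  1.3  -0.    0.81]
position [461.72 122.51  72.82]
ee_rot [3.14 0.   2.45]
contact_force [-0.12 -0.33  5.  ]
ft_torque [ 0.05 -0.17  0.04]
grip_width 51.72859888035481
gripper_force 21.28446700517088
```

Request:
send_rows --targets '[{"x": 0, "y": 0, "z": 0.015, "ax": 0, "ay": 0, "az": 0.8, "gripper": 0.55}, {"x": 0, "y": 0, "z": 0.027, "ax": 0, "ay": 0, "az": 1.6, "gripper": 0.55}, {"x": 0, "y": 0, "z": 0.04, "ax": 0, "ay": 0, "az": 2.4, "gripper": 0.55}, {"x": 0, "y": 0, "z": 0.05, "ax": 0, "ay": 0, "az": 3.2, "gripper": 0.55}, {"x": 0, "y": 0, "z": 0.06, "ax": 0, "ay": 0, "az": 4, "gripper": 0.55}, {"x": 0, "y": 0, "z": 0.06, "ax": 0, "ay": 0, "az": 4, "gripper": 0.55}]'

```text
time: 7.7
position: [462.1, 122.8, 74.7]
ee_rot: [3.14, 0.002, 3.005]
contact_force: [2.3, 1.8, 3.6]
grip_width: 52.1
gripper_force: 21.3
```

```bash
python3 s.py
```

```text
time 7.7
joint_positions [ 0.12 -0.05 -0.31  1.31  0.    0.26]
position [462.14 122.79  74.67]
ee_rot [3.14 0.   3.  ]
contact_force [2.34 1.77 3.57]
ft_torque [ 0.23 -0.42  0.03]
grip_width 52.14190559832652
gripper_force 21.306462823413312
```

Request:
send_rows --targets '[{"x": 0.008, "y": 0.006, "z": 0.01, "ax": 0, "ay": 0, "az": 0.8, "gripper": 0.55}, {"x": 0.012, "y": 0.01, "z": 0.02, "ax": 0, "ay": 0, "az": 1.6, "gripper": 0.55}, {"x": 0.012, "y": 0.01, "z": 0.03, "ax": 0, "ay": 0, "az": 2.4, "gripper": 0.55}, {"x": 0.012, "y": 0.01, "z": 0.04, "ax": 0, "ay": 0, "az": 3.2, "gripper": 0.55}, {"x": 0.012, "y": 0.01, "z": 0.05, "ax": 0, "ay": 0, "az": 4, "gripper": 0.55}, {"x": 0.012, "y": 0.01, "z": 0.05, "ax": 0, "ay": 0, "az": 4, "gripper": 0.55}]'

```text
time: 8.3
position: [462.2, 123.3, 76.0]
ee_rot: [3.141, 0.002, -2.72]
contact_force: [2.6, 1.5, 4.2]
grip_width: 52.4
gripper_force: 21.3
```

```bash
python3 s.py
```

```text
time 8.3
joint_positions [ 0.12 -0.05 -0.31  1.31  0.   -0.3 ]
position [462.21 123.31  76.03]
ee_rot [ 3.14  0.   -2.72]
contact_force [2.63 1.47 4.24]
ft_torque [ 0.42 -0.44  0.02]
grip_width 52.398707656803914
gripper_force 21.30468834657222
```

Request:
send_rows --targets '[{"x": 0.01, "y": 0.006, "z": 0.01, "ax": 0, "ay": 0, "az": 0.8, "gripper": 0.55}, {"x": 0.018, "y": 0.01, "z": 0.02, "ax": 0, "ay": 0, "az": 1.6, "gripper": 0.55}, {"x": 0.018, "y": 0.01, "z": 0.03, "ax": 0, "ay": 0, "az": 2.4, "gripper": 0.55}, {"x": 0.018, "y": 0.01, "z": 0.04, "ax": 0, "ay": 0, "az": 3.2, "gripper": 0.55}, {"x": 0.018, "y": 0.01, "z": 0.05, "ax": 0, "ay": 0, "az": 4, "gripper": 0.55}, {"x": 0.018, "y": 0.01, "z": 0.05, "ax": 0, "ay": 0, "az": 4, "gripper": 0.55}]'

```text
time: 8.9
position: [462.1, 123.7, 77.4]
ee_rot: [3.141, 0.001, -2.161]
contact_force: [1.5, 3.9, 6.1]
grip_width: 52.2
gripper_force: 21.4
```

```bash
python3 s.py
```

```text
time 8.9
joint_positions [ 0.12 -0.05 -0.31  1.31  0.   -0.86]
position [462.1  123.68  77.38]
ee_rot [ 3.14  0.   -2.16]
contact_force [1.55 3.86 6.05]
ft_torque [ 0.56 -0.29  0.07]
grip_width 52.1667484465684
gripper_force 21.350393830798566
```

Request:
send_rows --targets '[{"x": 0.005, "y": 0.015, "z": 0.015, "ax": 0, "ay": 0, "az": 0.8, "gripper": 0.55}, {"x": 0.01, "y": 0.03, "z": 0.03, "ax": 0, "ay": 0, "az": 1.6, "gripper": 0.55}, {"x": 0.01, "y": 0.035, "z": 0.04, "ax": 0, "ay": 0, "az": 2.4, "gripper": 0.55}, {"x": 0.01, "y": 0.035, "z": 0.05, "ax": 0, "ay": 0, "az": 3.2, "gripper": 0.55}, {"x": 0.01, "y": 0.035, "z": 0.06, "ax": 0, "ay": 0, "az": 4, "gripper": 0.55}, {"x": 0.01, "y": 0.035, "z": 0.06, "ax": 0, "ay": 0, "az": 4, "gripper": 0.55}]'

```text
time: 9.5
position: [461.8, 123.9, 78.9]
ee_rot: [3.141, -0.0, -1.603]
contact_force: [-0.8, 1.4, 3.9]
grip_width: 51.7
gripper_force: 21.3
```

```bash
python3 s.py
```

```text
time 9.5
joint_positions [ 0.12 -0.05 -0.3   1.32 -0.   -1.42]
position [461.77 123.95  78.86]
ee_rot [ 3.14 -0.   -1.6 ]
contact_force [-0.76  1.38  3.9 ]
ft_torque [ 0.12 -0.06  0.04]
grip_width 51.691743391094896
gripper_force 21.329516717232764
```

Request:
send_rows --targets '[{"x": 0, "y": 0.005, "z": 0.012, "ax": 0, "ay": 0, "az": 0.8, "gripper": 0.55}, {"x": -0.005, "y": 0.01, "z": 0.023, "ax": 0, "ay": 0, "az": 1.6, "gripper": 0.55}, {"x": -0.005, "y": 0.01, "z": 0.034, "ax": 0, "ay": 0, "az": 2.4, "gripper": 0.55}, {"x": -0.005, "y": 0.01, "z": 0.044, "ax": 0, "ay": 0, "az": 3.2, "gripper": 0.55}, {"x": -0.005, "y": 0.01, "z": 0.055, "ax": 0, "ay": 0, "az": 4, "gripper": 0.55}, {"x": -0.005, "y": 0.01, "z": 0.055, "ax": 0, "ay": 0, "az": 4, "gripper": 0.55}]'

```text
time: 10.1
position: [461.4, 124.0, 80.5]
ee_rot: [3.14, -0.0, -1.045]
contact_force: [0.2, 1.0, 5.3]
grip_width: 51.8
gripper_force: 21.3
```

```bash
python3 s.py
```

```text
time 10.1
joint_positions [ 0.12 -0.05 -0.3   1.32 -0.   -1.97]
position [461.41 123.99  80.45]
ee_rot [ 3.14 -0.   -1.04]
contact_force [0.22 1.03 5.3 ]
ft_torque [0.1  0.07 0.03]
grip_width 51.839757782170054
gripper_force 21.330369422212243
```

Request:
send_rows --targets '[{"x": 0, "y": 0.005, "z": 0.017, "ax": 0, "ay": 0, "az": 0.8, "gripper": 0.55}, {"x": 0, "y": 0.01, "z": 0.03, "ax": 0, "ay": 0, "az": 1.6, "gripper": 0.55}, {"x": 0, "y": 0.01, "z": 0.042, "ax": 0, "ay": 0, "az": 2.4, "gripper": 0.55}, {"x": 0, "y": 0.01, "z": 0.053, "ax": 0, "ay": 0, "az": 3.2, "gripper": 0.55}, {"x": 0, "y": 0.01, "z": 0.065, "ax": 0, "ay": 0, "az": 4, "gripper": 0.55}, {"x": 0, "y": 0.01, "z": 0.065, "ax": 0, "ay": 0, "az": 4, "gripper": 0.55}]'

```text
time: 10.7
position: [461.2, 124.1, 82.1]
ee_rot: [3.139, 0.001, -0.487]
contact_force: [-1.0, -0.4, 4.2]
grip_width: 51.8
gripper_force: 21.3
```

```bash
python3 s.py
```

```text
time 10.7
joint_positions [ 0.12 -0.05 -0.3   1.33 -0.   -2.53]
position [461.22 124.09  82.11]
ee_rot [ 3.14  0.   -0.49]
contact_force [-0.97 -0.35  4.22]
ft_torque [-0.15  0.07 -0.01]
grip_width 51.838418695716854
gripper_force 21.263003940694034
```

Request:
send_rows --targets '[{"x": 0, "y": 0, "z": 0.008, "ax": 0, "ay": 0, "az": 0, "gripper": 0.55}, {"x": 0, "y": 0, "z": 0.008, "ax": 0, "ay": 0, "az": 0, "gripper": 0.75}, {"x": 0, "y": 0, "z": 0.008, "ax": 0, "ay": 0, "az": 0, "gripper": 0.75}, {"x": 0, "y": 0, "z": 0.008, "ax": 0, "ay": 0, "az": 0, "gripper": 0.75}, {"x": 0, "y": 0, "z": 0.008, "ax": 0, "ay": 0, "az": 0, "gripper": 0.75}]'

```text
time: 11.2
position: [461.6, 124.7, 82.1]
ee_rot: [3.141, 0.001, -0.481]
contact_force: [0.1, -0.3, -0.2]
grip_width: 63.9
gripper_force: 0.0
```

Request:
send_rows --targets '[{"x": 0, "y": 0, "z": 0, "ax": 0, "ay": 0, "az": -1, "gripper": 0.75}, {"x": 0, "y": 0, "z": 0, "ax": 0, "ay": 0, "az": -2, "gripper": 0.75}, {"x": 0, "y": 0, "z": 0, "ax": 0, "ay": 0, "az": -3, "gripper": 0.75}, {"x": 0, "y": 0, "z": 0, "ax": 0, "ay": 0, "az": -4, "gripper": 0.75}, {"x": 0, "y": 0, "z": 0, "ax": 0, "ay": 0, "az": -5, "gripper": 0.75}, {"x": 0, "y": 0, "z": 0, "ax": 0, "ay": 0, "az": -6, "gripper": 0.75}, {"x": 0, "y": 0, "z": 0, "ax": 0, "ay": 0, "az": -7, "gripper": 0.75}, {"x": 0, "y": 0, "z": 0, "ax": 0, "ay": 0, "az": -8, "gripper": 0.75}, {"x": 0, "y": 0, "z": 0, "ax": 0, "ay": 0, "az": -9, "gripper": 0.75}, {"x": 0, "y": 0, "z": 0, "ax": 0, "ay": 0, "az": -10, "gripper": 0.75}, {"x": 0, "y": 0, "z": 0, "ax": 0, "ay": 0, "az": -11, "gripper": 0.75}, {"x": 0, "y": 0, "z": 0, "ax": 0, "ay": 0, "az": -12, "gripper": 0.75}]'

```text
time: 12.4
position: [462.0, 124.7, 82.5]
ee_rot: [3.141, -0.0, -2.162]
contact_force: [-0.5, 0.2, -0.1]
grip_width: 64.3
gripper_force: 0.0
```

Request:
send_rows --targets '[{"x": 0, "y": 0, "z": 0, "ax": 0, "ay": 0, "az": -1, "gripper": 0.75}, {"x": 0, "y": 0, "z": 0, "ax": 0, "ay": 0, "az": -2, "gripper": 0.75}, {"x": 0, "y": 0, "z": 0, "ax": 0, "ay": 0, "az": -3, "gripper": 0.75}, {"x": 0, "y": 0, "z": 0, "ax": 0, "ay": 0, "az": -4, "gripper": 0.75}, {"x": 0, "y": 0, "z": 0, "ax": 0, "ay": 0, "az": -5, "gripper": 0.75}, {"x": 0, "y": 0, "z": 0, "ax": 0, "ay": 0, "az": -6, "gripper": 0.75}, {"x": 0, "y": 0, "z": 0, "ax": 0, "ay": 0, "az": -7, "gripper": 0.75}, {"x": 0, "y": 0, "z": 0, "ax": 0, "ay": 0, "az": -8, "gripper": 0.75}, {"x": 0, "y": 0, "z": 0, "ax": 0, "ay": 0, "az": -9, "gripper": 0.72}, {"x": 0, "y": 0, "z": 0, "ax": 0, "ay": 0, "az": -10, "gripper": 0.69}, {"x": 0, "y": 0, "z": 0, "ax": 0, "ay": 0, "az": -10.5, "gripper": 0.66}, {"x": 0, "y": 0, "z": 0, "ax": 0, "ay": 0, "az": -10.5, "gripper": 0.66}]'

```text
time: 13.6
position: [462.0, 124.7, 82.5]
ee_rot: [-3.141, -0.0, 2.661]
contact_force: [0.4, 0.8, -0.3]
grip_width: 55.9
gripper_force: 0.0
```

```bash
python3 s.py
```

```text
time 13.6
joint_positions [ 0.12 -0.05 -0.3   1.33  0.    0.6 ]
position [461.97 124.71  82.53]
ee_rot [-3.14 -0.    2.66]
contact_force [ 0.42  0.77 -0.27]
ft_torque [0.02 0.01 0.01]
grip_width 55.85398779342255
gripper_force 0.0
```

Now I'll close gradually again, centring by force.

Request:
send_rows --targets '[{"x": 0, "y": 0, "z": 0, "ax": 0, "ay": 0, "az": 0, "gripper": 0.64}, {"x": 0, "y": 0, "z": 0, "ax": 0, "ay": 0, "az": 0, "gripper": 0.63}, {"x": 0, "y": 0, "z": 0, "ax": 0, "ay": 0, "az": 0, "gripper": 0.625}, {"x": 0, "y": 0, "z": 0, "ax": 0, "ay": 0, "az": 0, "gripper": 0.62}, {"x": 0, "y": 0, "z": 0, "ax": 0, "ay": 0, "az": 0, "gripper": 0.62}]'

```text
time: 14.1
position: [461.9, 124.3, 82.8]
ee_rot: [-3.141, 0.0, 2.661]
contact_force: [-2.4, -2.0, 1.4]
grip_width: 53.2
gripper_force: 1.3
```

```bash
python3 s.py
```

```text
time 14.1
joint_positions [ 0.12 -0.05 -0.3   1.33 -0.    0.6 ]
position [461.93 124.26  82.79]
ee_rot [-3.14  0.    2.66]
contact_force [-2.45 -2.03  1.44]
ft_torque [-0.48  0.24  0.01]
grip_width 53.161703244576785
gripper_force 1.322558294632472
```

Request:
send_rows --targets '[{"x": -0.008, "y": -0.012, "z": 0, "ax": 0, "ay": 0, "az": 0, "gripper": 0.62}, {"x": -0.016, "y": -0.024, "z": 0, "ax": 0, "ay": 0, "az": 0, "gripper": 0.62}, {"x": -0.016, "y": -0.024, "z": 0, "ax": 0, "ay": 0, "az": 0, "gripper": 0.61}, {"x": -0.016, "y": -0.024, "z": 0, "ax": 0, "ay": 0, "az": 0, "gripper": 0.6}, {"x": -0.016, "y": -0.024, "z": 0, "ax": 0, "ay": 0, "az": 0, "gripper": 0.55}]'

```text
time: 14.6
position: [461.8, 124.2, 82.9]
ee_rot: [3.141, 0.0, 2.661]
contact_force: [-0.3, -0.1, 1.9]
grip_width: 52.2
gripper_force: 20.7
```

```bash
python3 s.py
```

```text
time 14.6
joint_positions [ 0.12 -0.05 -0.3   1.33  0.    0.6 ]
position [461.82 124.17  82.93]
ee_rot [3.14 0.   2.66]
contact_force [-0.32 -0.12  1.86]
ft_torque [-0.18  0.06 -0.01]
grip_width 52.166697608421394
gripper_force 20.656709619797766
```

Request:
send_rows --targets '[{"x": 0, "y": 0, "z": 0.01, "ax": 0, "ay": 0, "az": 0.8, "gripper": 0.55}, {"x": 0, "y": 0, "z": 0.02, "ax": 0, "ay": 0, "az": 1.6, "gripper": 0.55}, {"x": 0, "y": 0, "z": 0.03, "ax": 0, "ay": 0, "az": 2.4, "gripper": 0.55}, {"x": 0, "y": 0, "z": 0.04, "ax": 0, "ay": 0, "az": 3.2, "gripper": 0.55}, {"x": 0, "y": 0, "z": 0.05, "ax": 0, "ay": 0, "az": 4, "gripper": 0.55}, {"x": 0, "y": 0, "z": 0.05, "ax": 0, "ay": 0, "az": 4, "gripper": 0.55}]'

```text
time: 15.2
position: [461.6, 124.3, 84.5]
ee_rot: [3.141, 0.0, -3.064]
contact_force: [-0.9, 0.4, 1.8]
grip_width: 52.5
gripper_force: 20.8
```

```bash
python3 s.py
```

```text
time 15.2
joint_positions [ 0.12 -0.06 -0.3   1.33  0.    0.04]
position [461.62 124.3   84.49]
ee_rot [ 3.14  0.   -3.06]
contact_force [-0.91  0.39  1.77]
ft_torque [-0.08  0.2   0.04]
grip_width 52.47166207324737
gripper_force 20.841675479896367
```

Request:
send_rows --targets '[{"x": 0, "y": 0, "z": 0.01, "ax": 0, "ay": 0, "az": 0.8, "gripper": 0.55}, {"x": -0.005, "y": 0, "z": 0.02, "ax": 0, "ay": 0, "az": 1.6, "gripper": 0.55}, {"x": -0.005, "y": 0, "z": 0.03, "ax": 0, "ay": 0, "az": 2.4, "gripper": 0.55}, {"x": -0.005, "y": 0, "z": 0.04, "ax": 0, "ay": 0, "az": 3.2, "gripper": 0.55}, {"x": -0.005, "y": 0, "z": 0.05, "ax": 0, "ay": 0, "az": 4, "gripper": 0.55}, {"x": -0.005, "y": 0, "z": 0.05, "ax": 0, "ay": 0, "az": 4, "gripper": 0.55}]'

```text
time: 15.8
position: [461.6, 124.0, 86.0]
ee_rot: [-3.141, 0.0, -2.507]
contact_force: [-0.7, -1.1, 2.3]
grip_width: 51.8
gripper_force: 20.9
```

```bash
python3 s.py
```

```text
time 15.8
joint_positions [ 0.12 -0.06 -0.29  1.33  0.   -0.51]
position [461.56 124.    85.98]
ee_rot [-3.14  0.   -2.51]
contact_force [-0.7  -1.15  2.29]
ft_torque [-0.17  0.22 -0.  ]
grip_width 51.81531857492047
gripper_force 20.863940720446408
```

Request:
send_rows --targets '[{"x": 0, "y": -0.005, "z": 0.01, "ax": 0, "ay": 0, "az": 0.8, "gripper": 0.55}, {"x": -0.005, "y": -0.01, "z": 0.02, "ax": 0, "ay": 0, "az": 1.6, "gripper": 0.55}, {"x": -0.005, "y": -0.01, "z": 0.03, "ax": 0, "ay": 0, "az": 2.4, "gripper": 0.55}, {"x": -0.005, "y": -0.01, "z": 0.04, "ax": 0, "ay": 0, "az": 3.2, "gripper": 0.55}, {"x": -0.005, "y": -0.01, "z": 0.05, "ax": 0, "ay": 0, "az": 4, "gripper": 0.55}, {"x": -0.005, "y": -0.01, "z": 0.05, "ax": 0, "ay": 0, "az": 4, "gripper": 0.55}]'

```text
time: 16.4
position: [461.7, 123.8, 87.6]
ee_rot: [-3.141, 0.001, -1.95]
contact_force: [-0.2, -0.7, 3.5]
grip_width: 51.7
gripper_force: 20.9
```

```bash
python3 s.py
```

```text
time 16.4
joint_positions [ 0.12 -0.06 -0.29  1.34  0.   -1.07]
position [461.7  123.81  87.62]
ee_rot [-3.14  0.   -1.95]
contact_force [-0.25 -0.68  3.49]
ft_torque [-0.08  0.08 -0.01]
grip_width 51.73011647262842
gripper_force 20.870838314294815
```

Request:
send_rows --targets '[{"x": 0, "y": -0.005, "z": 0.012, "ax": 0, "ay": 0, "az": 0.8, "gripper": 0.55}, {"x": 0, "y": -0.005, "z": 0.023, "ax": 0, "ay": 0, "az": 1.6, "gripper": 0.55}, {"x": 0, "y": -0.005, "z": 0.034, "ax": 0, "ay": 0, "az": 2.4, "gripper": 0.55}, {"x": 0, "y": -0.005, "z": 0.045, "ax": 0, "ay": 0, "az": 3.2, "gripper": 0.55}, {"x": 0, "y": -0.005, "z": 0.055, "ax": 0, "ay": 0, "az": 4, "gripper": 0.55}, {"x": 0, "y": -0.005, "z": 0.055, "ax": 0, "ay": 0, "az": 4, "gripper": 0.55}]'

```text
time: 17.0
position: [461.9, 123.7, 89.2]
ee_rot: [-3.14, 0.0, -1.393]
contact_force: [-0.1, -0.5, 3.4]
grip_width: 52.2
gripper_force: 20.8
```

Request:
send_rows --targets '[{"x": 0, "y": 0, "z": 0.01, "ax": 0, "ay": 0, "az": 0.8, "gripper": 0.55}, {"x": 0, "y": 0, "z": 0.02, "ax": 0, "ay": 0, "az": 1.6, "gripper": 0.55}, {"x": 0, "y": 0, "z": 0.03, "ax": 0, "ay": 0, "az": 2.4, "gripper": 0.55}, {"x": 0, "y": 0, "z": 0.04, "ax": 0, "ay": 0, "az": 3.2, "gripper": 0.55}, {"x": 0, "y": 0, "z": 0.05, "ax": 0, "ay": 0, "az": 4, "gripper": 0.55}, {"x": 0, "y": 0, "z": 0.05, "ax": 0, "ay": 0, "az": 4, "gripper": 0.55}]'

```text
time: 17.6
position: [461.8, 123.7, 90.7]
ee_rot: [-3.141, -0.0, -0.835]
contact_force: [0.5, -0.0, 3.2]
grip_width: 52.0
gripper_force: 20.9
```

```bash
python3 s.py
```

```text
time 17.6
joint_positions [ 0.12 -0.06 -0.29  1.34  0.   -2.19]
position [461.76 123.68  90.66]
ee_rot [-3.14 -0.   -0.83]
contact_force [ 0.45 -0.04  3.2 ]
ft_torque [-0.03 -0.02 -0.04]
grip_width 51.95018354050363
gripper_force 20.857644374482334
```

Request:
send_rows --targets '[{"x": 0, "y": 0, "z": 0.01, "ax": 0, "ay": 0, "az": 0.8, "gripper": 0.55}, {"x": 0, "y": 0, "z": 0.02, "ax": 0, "ay": 0, "az": 1.6, "gripper": 0.55}, {"x": 0, "y": 0, "z": 0.03, "ax": 0, "ay": 0, "az": 2.4, "gripper": 0.55}, {"x": 0, "y": 0, "z": 0.05, "ax": 0, "ay": 0, "az": 2.4, "gripper": 0.55}, {"x": 0, "y": 0, "z": 0.07, "ax": 0, "ay": 0, "az": 2.4, "gripper": 0.55}, {"x": 0, "y": 0, "z": 0.07, "ax": 0, "ay": 0, "az": 2.4, "gripper": 0.55}]'

```text
time: 18.2
position: [461.6, 123.6, 92.7]
ee_rot: [-3.141, -0.001, -0.498]
contact_force: [0.6, 0.3, 3.2]
grip_width: 52.2
gripper_force: 20.8
```

```bash
python3 s.py
```

```text
time 18.2
joint_positions [ 0.12 -0.06 -0.28  1.35  0.   -2.52]
position [461.64 123.61  92.71]
ee_rot [-3.14 -0.   -0.5 ]
contact_force [0.63 0.34 3.21]
ft_torque [ 0.01 -0.13  0.04]
grip_width 52.17380629675762
gripper_force 20.80887408927083
```

Request:
send_rows --targets '[{"x": 0, "y": 0, "z": 0.04, "ax": 0, "ay": 0, "az": 0, "gripper": 0.55}, {"x": 0, "y": 0, "z": 0.08, "ax": 0, "ay": 0, "az": 0, "gripper": 0.55}, {"x": 0, "y": 0, "z": 0.12, "ax": 0, "ay": 0, "az": 0, "gripper": 0.55}, {"x": 0, "y": 0, "z": 0.12, "ax": 0, "ay": 0, "az": 0, "gripper": 0.55}]'

```text
time: 18.6
position: [461.6, 123.6, 96.4]
ee_rot: [-3.141, -0.0, -0.495]
contact_force: [0.1, -0.2, 1.8]
grip_width: 51.9
gripper_force: 20.8
```

Request:
send_rows --targets '[{"x": 0, "y": 0, "z": 0.1, "ax": 0, "ay": 0, "az": 0, "gripper": 0.55}, {"x": 0, "y": 0, "z": 0.2, "ax": 0, "ay": 0, "az": 0, "gripper": 0.55}, {"x": 0, "y": 0, "z": 0.3, "ax": 0, "ay": 0, "az": 0, "gripper": 0.55}, {"x": 0, "y": 0, "z": 0.4, "ax": 0, "ay": 0, "az": 0, "gripper": 0.55}, {"x": 0, "y": 0, "z": 0.5, "ax": 0, "ay": 0, "az": 0, "gripper": 0.55}, {"x": 0, "y": 0, "z": 0.6, "ax": 0, "ay": 0, "az": 0, "gripper": 0.55}, {"x": 0, "y": 0, "z": 0.8, "ax": 0, "ay": 0, "az": 0, "gripper": 0.55}, {"x": 0, "y": 0, "z": 1.0, "ax": 0, "ay": 0, "az": 0, "gripper": 0.55}, {"x": 0, "y": 0, "z": 1.2, "ax": 0, "ay": 0, "az": 0, "gripper": 0.55}, {"x": 0, "y": 0, "z": 1.4, "ax": 0, "ay": 0, "az": 0, "gripper": 0.55}, {"x": 0, "y": 0, "z": 1.4, "ax": 0, "ay": 0, "az": 0, "gripper": 0.55}, {"x": 0, "y": 0, "z": 1.4, "ax": 0, "ay": 0, "az": 0, "gripper": 0.55}]'

```text
time: 19.8
position: [461.5, 123.5, 138.4]
ee_rot: [-3.141, -0.0, -0.495]
contact_force: [-0.9, 0.0, -0.6]
grip_width: 51.8
gripper_force: 21.1
```

```bash
python3 s.py; python3 - <<'E'
from h import *
D=look(2)
a=D["scene"]["image"][90:230,200:360]; cv2.imwrite("pics/crop2.png",cv2.resize(a,None,fx=4,fy=4,interpolation=3))
for c in D:
  for n in ("dish","cap"):
    for r in finder.mark_of(c,n): print(c,n,np.round(r["position"],1),round(r["p"],2))
E
```

```text
time 19.8
joint_positions [ 0.12 -0.08 -0.21  1.44 -0.   -2.53]
position [461.54 123.54 138.39]
ee_rot [-3.14 -0.   -0.49]
contact_force [-0.91  0.05 -0.56]
ft_torque [-0.04 -0.01  0.01]
grip_width 51.794770239267265
gripper_force 21.119986600242555
scene dish [ 311.9 -166.4   -0.4] 0.77
scene dish [ 510.7 -150.4   -0.6] 0.71
scene dish [ 443.9 -361.     4.4] 0.61
scene cap [459.8 123.5 132. ] 0.84
scene cap [452.  250.    1.8] 0.56
top dish [ 442.7 -359.7   -1. ] 0.94
top dish [ 315.1 -166.1   -4. ] 0.76
top dish [ 5.150e+02 -1.539e+02 -1.000e-01] 0.56
top cap [ 668.6 -304.7    3.9] 0.45
top cap [458.7 124.9 130.7] 0.38
```

View pics/crop2.png

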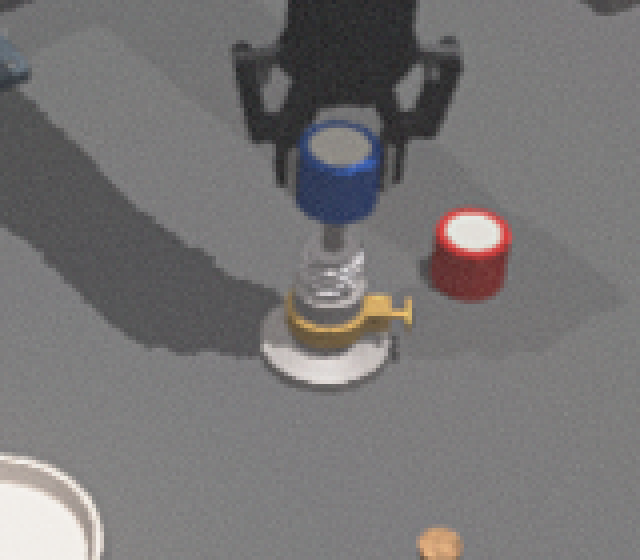

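The crop shows the blue cap at (340,170), held clear of the neck, with the spring and plunger extended below it. Next I'll carry it to the dish.

Request:
send_rows --targets '[{"x": 0, "y": -0.2, "z": 0.1, "ax": 0, "ay": 0, "az": -0.6, "gripper": 0.55}, {"x": 0.1, "y": -0.8, "z": 0.2, "ax": 0, "ay": 0, "az": -1.2, "gripper": 0.55}, {"x": 0.3, "y": -1.8, "z": 0.3, "ax": 0, "ay": 0, "az": -1.8, "gripper": 0.55}, {"x": 0.5, "y": -2.8, "z": 0.3, "ax": 0, "ay": 0, "az": -2.4, "gripper": 0.55}, {"x": 0.7, "y": -3.8, "z": 0.3, "ax": 0, "ay": 0, "az": -3, "gripper": 0.55}, {"x": 0.9, "y": -4.8, "z": 0.3, "ax": 0, "ay": 0, "az": -3.6, "gripper": 0.55}, {"x": 1.1, "y": -5.8, "z": 0.2, "ax": 0, "ay": 0, "az": -4.2, "gripper": 0.55}, {"x": 1.3, "y": -6.8, "z": 0, "ax": 0, "ay": 0, "az": -4.8, "gripper": 0.55}, {"x": 1.5, "y": -7.8, "z": -0.3, "ax": 0, "ay": 0, "az": -5.4, "gripper": 0.55}, {"x": 1.6, "y": -8.6, "z": -0.6, "ax": 0, "ay": 0, "az": -6, "gripper": 0.55}, {"x": 1.66, "y": -9.1, "z": -1, "ax": 0, "ay": 0, "az": -6, "gripper": 0.55}, {"x": 1.68, "y": -9.35, "z": -1.3, "ax": 0, "ay": 0, "az": -6, "gripper": 0.55}]'

```text
time: 21.3
position: [511.3, -157.9, 97.7]
ee_rot: [3.141, 0.001, -1.332]
contact_force: [-0.1, 0.4, -1.3]
grip_width: 51.9
gripper_force: 21.1
```

Request:
send_rows --targets '[{"x": 0, "y": 0, "z": -0.4, "ax": 0, "ay": 0, "az": 0, "gripper": 0.55}, {"x": 0, "y": 0, "z": -0.8, "ax": 0, "ay": 0, "az": 0, "gripper": 0.55}, {"x": 0, "y": 0, "z": -1.2, "ax": 0, "ay": 0, "az": 0, "gripper": 0.55}, {"x": 0, "y": 0, "z": -1.2, "ax": 0, "ay": 0, "az": 0, "gripper": 0.55}, {"x": 0, "y": 0, "z": -1.2, "ax": 0, "ay": 0, "az": 0, "gripper": 0.55}]'

```text
time: 21.8
position: [511.4, -156.1, 62.6]
ee_rot: [3.141, 0.001, -1.331]
contact_force: [-1.3, -0.1, -0.3]
grip_width: 51.8
gripper_force: 21.2
```

```bash
python3 s.py; python3 - <<'E'
from h import *
D=look(3)
a=D["scene"]["image"][130:270,110:290]; b=D["top"]["image"][150:260,215:395]
cv2.imwrite("pics/crop3.png",cv2.resize(np.vstack([a,b]),None,fx=2.4,fy=2.4,interpolation=3))
for c in D:
  for n in ("dish","cap"):
    for r in finder.mark_of(c,n): print(c,n,np.round(r["position"],1),round(r["p"],2))
E
```

```text
time 21.8
joint_positions [-0.42  0.1  -0.18  1.29  0.   -2.23]
position [ 511.38 -156.1    62.64]
ee_rot [ 3.14  0.   -1.33]
contact_force [-1.3  -0.13 -0.29]
ft_torque [ 0.02 -0.    0.01]
grip_width 51.76918158888964
gripper_force 21.19533022865653
scene dish [ 444.8 -362.2    4.1] 0.92
scene dish [ 509.7 -156.9   -0.6] 0.82
scene dish [ 311.8 -167.    -1.7] 0.57
scene cap [453.  253.7   0.5] 0.8
scene cap [ 507.9 -156.6   53.6] 0.6
top dish [ 512.6 -154.6   -3.2] 0.62
top dish [ 444.4 -355.9   -1.2] 0.61
top dish [464.9 124.6  92.9] 0.28
top cap [454.  249.3   2.8] 0.57
```

View pics/crop3.png

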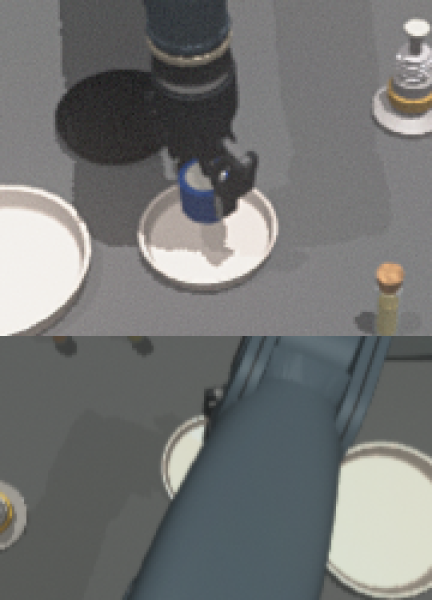

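The cap (205,190 in the crop) hangs over the middle of the small white dish (207,235). I'll lower it and feel for the floor.

Request:
send_rows --targets '[{"x": 0, "y": 0, "z": -0.3, "ax": 0, "ay": 0, "az": 0, "gripper": 0.55}, {"x": 0, "y": 0, "z": -0.6, "ax": 0, "ay": 0, "az": 0, "gripper": 0.55}, {"x": 0, "y": 0, "z": -0.9, "ax": 0, "ay": 0, "az": 0, "gripper": 0.55}, {"x": 0, "y": 0, "z": -1.2, "ax": 0, "ay": 0, "az": 0, "gripper": 0.55}, {"x": 0, "y": 0, "z": -1.4, "ax": 0, "ay": 0, "az": 0, "gripper": 0.55}, {"x": 0, "y": 0, "z": -1.5, "ax": 0, "ay": 0, "az": 0, "gripper": 0.55}, {"x": 0, "y": 0, "z": -1.5, "ax": 0, "ay": 0, "az": 0, "gripper": 0.55}, {"x": 0, "y": 0, "z": -1.5, "ax": 0, "ay": 0, "az": 0, "gripper": 0.55}]'

```text
time: 22.9
position: [511.9, -157.1, 18.3]
ee_rot: [-3.141, -0.0, -1.332]
contact_force: [-0.1, 0.7, -1.0]
grip_width: 52.1
gripper_force: 21.2
```

Request:
send_rows --targets '[{"x": 0, "y": 0, "z": -0.03, "ax": 0, "ay": 0, "az": 0, "gripper": 0.55}, {"x": 0, "y": 0, "z": -0.06, "ax": 0, "ay": 0, "az": 0, "gripper": 0.55}, {"x": 0, "y": 0, "z": -0.06, "ax": 0, "ay": 0, "az": 0, "gripper": 0.55}]'

```text
time: 23.2
position: [511.9, -157.0, 16.5]
ee_rot: [-3.141, -0.0, -1.332]
contact_force: [-0.1, -0.1, -1.5]
grip_width: 51.9
gripper_force: 21.2
```

Request:
send_rows --targets '[{"x": 0, "y": 0, "z": -0.03, "ax": 0, "ay": 0, "az": 0, "gripper": 0.55}, {"x": 0, "y": 0, "z": -0.03, "ax": 0, "ay": 0, "az": 0, "gripper": 0.55}]'

```text
time: 23.4
position: [511.7, -156.9, 15.3]
ee_rot: [3.142, 0.0, -1.332]
contact_force: [-0.4, 0.0, -1.1]
grip_width: 52.2
gripper_force: 21.2
```

Request:
send_rows --targets '[{"x": 0, "y": 0, "z": -0.03, "ax": 0, "ay": 0, "az": 0, "gripper": 0.55}, {"x": 0, "y": 0, "z": -0.05, "ax": 0, "ay": 0, "az": 0, "gripper": 0.55}, {"x": 0, "y": 0, "z": -0.05, "ax": 0, "ay": 0, "az": 0, "gripper": 0.55}]'

```text
time: 23.7
position: [511.6, -156.9, 13.7]
ee_rot: [3.141, 0.0, -1.332]
contact_force: [0.2, -0.4, -0.1]
grip_width: 52.1
gripper_force: 21.2
```

Request:
send_rows --targets '[{"x": 0, "y": 0, "z": -0.025, "ax": 0, "ay": 0, "az": 0, "gripper": 0.55}, {"x": 0, "y": 0, "z": -0.025, "ax": 0, "ay": 0, "az": 0, "gripper": 0.55}, {"x": 0, "y": 0, "z": -0.025, "ax": 0, "ay": 0, "az": 0, "gripper": 0.55}]'

```text
time: 24.0
position: [511.7, -157.0, 13.1]
ee_rot: [3.142, 0.0, -1.332]
contact_force: [-1.0, -0.5, -0.8]
grip_width: 51.8
gripper_force: 21.2
```

Request:
send_rows --targets '[{"x": 0, "y": 0, "z": -0.025, "ax": 0, "ay": 0, "az": 0, "gripper": 0.55}, {"x": 0, "y": 0, "z": -0.025, "ax": 0, "ay": 0, "az": 0, "gripper": 0.55}, {"x": 0, "y": 0, "z": -0.025, "ax": 0, "ay": 0, "az": 0, "gripper": 0.55}]'

```text
time: 24.3
position: [511.7, -157.0, 12.4]
ee_rot: [3.142, 0.0, -1.332]
contact_force: [-0.9, 0.3, -0.6]
grip_width: 51.9
gripper_force: 21.2
```

Request:
send_rows --targets '[{"x": 0, "y": 0, "z": -0.025, "ax": 0, "ay": 0, "az": 0, "gripper": 0.55}, {"x": 0, "y": 0, "z": -0.025, "ax": 0, "ay": 0, "az": 0, "gripper": 0.55}, {"x": 0, "y": 0, "z": -0.025, "ax": 0, "ay": 0, "az": 0, "gripper": 0.55}]'

```text
time: 24.6
position: [511.7, -157.0, 11.6]
ee_rot: [3.142, 0.0, -1.332]
contact_force: [-0.1, 0.1, -0.6]
grip_width: 52.2
gripper_force: 21.2
```

Request:
send_rows --targets '[{"x": 0, "y": 0, "z": -0.025, "ax": 0, "ay": 0, "az": 0, "gripper": 0.55}, {"x": 0, "y": 0, "z": -0.025, "ax": 0, "ay": 0, "az": 0, "gripper": 0.55}, {"x": 0, "y": 0, "z": -0.025, "ax": 0, "ay": 0, "az": 0, "gripper": 0.55}]'

```text
time: 24.9
position: [511.9, -157.0, 11.2]
ee_rot: [-3.141, -0.0, -1.332]
contact_force: [-0.6, 0.3, 0.6]
grip_width: 52.1
gripper_force: 21.3
```

```bash
python3 s.py
```

```text
time 24.9
joint_positions [-0.42  0.14 -0.24  1.19  0.   -2.23]
position [ 511.86 -157.04   11.18]
ee_rot [-3.14 -0.   -1.33]
contact_force [-0.58  0.31  0.63]
ft_torque [0.06 0.06 0.06]
grip_width 52.13650884049975
gripper_force 21.287384550087154
```

Request:
send_rows --targets '[{"x": 0, "y": 0, "z": -0.015, "ax": 0, "ay": 0, "az": 0, "gripper": 0.55}, {"x": 0, "y": 0, "z": -0.015, "ax": 0, "ay": 0, "az": 0, "gripper": 0.55}, {"x": 0, "y": 0, "z": -0.015, "ax": 0, "ay": 0, "az": 0, "gripper": 0.55}]'

```text
time: 25.2
position: [511.9, -157.0, 11.1]
ee_rot: [-3.141, -0.0, -1.332]
contact_force: [-2.7, 1.2, 5.2]
grip_width: 52.2
gripper_force: 21.6
```

Request:
send_rows --targets '[{"x": 0, "y": 0, "z": 0, "ax": 0, "ay": 0, "az": 0, "gripper": 0.61}, {"x": 0, "y": 0, "z": 0, "ax": 0, "ay": 0, "az": 0, "gripper": 0.63}, {"x": 0, "y": 0, "z": 0, "ax": 0, "ay": 0, "az": 0, "gripper": 0.66}, {"x": 0, "y": 0, "z": 0, "ax": 0, "ay": 0, "az": 0, "gripper": 0.7}, {"x": 0, "y": 0, "z": 0, "ax": 0, "ay": 0, "az": 0, "gripper": 0.72}, {"x": 0, "y": 0, "z": 0, "ax": 0, "ay": 0, "az": 0, "gripper": 0.72}]'

```text
time: 25.8
position: [511.6, -156.9, 10.2]
ee_rot: [3.141, 0.0, -1.332]
contact_force: [-0.0, -0.6, -0.2]
grip_width: 61.4
gripper_force: 0.0
```

Request:
send_rows --targets '[{"x": 0, "y": 0, "z": 0.1, "ax": 0, "ay": 0, "az": 0, "gripper": 0.72}, {"x": 0, "y": 0, "z": 0.3, "ax": 0, "ay": 0, "az": 0, "gripper": 0.72}, {"x": 0, "y": 0, "z": 0.7, "ax": 0, "ay": 0, "az": 0, "gripper": 0.72}, {"x": 0, "y": 0, "z": 1.2, "ax": 0, "ay": 0, "az": 0, "gripper": 0.72}, {"x": 0, "y": 0, "z": 2, "ax": 0, "ay": 0, "az": 0, "gripper": 0.72}, {"x": 0, "y": 0, "z": 3, "ax": 0, "ay": 0, "az": 0, "gripper": 0.72}, {"x": 0, "y": 0, "z": 4, "ax": 0, "ay": 0, "az": 0, "gripper": 0.72}, {"x": -1, "y": 0, "z": 5, "ax": 0, "ay": 0, "az": 0, "gripper": 0.72}, {"x": -2, "y": 0, "z": 5, "ax": 0, "ay": 0, "az": 0, "gripper": 0.72}, {"x": -3, "y": 0, "z": 5, "ax": 0, "ay": 0, "az": 0, "gripper": 0.72}, {"x": -4, "y": 0, "z": 5, "ax": 0, "ay": 0, "az": 0, "gripper": 0.72}, {"x": -4, "y": 0, "z": 5, "ax": 0, "ay": 0, "az": 0, "gripper": 0.72}]'

```text
time: 27.0
position: [389.3, -156.7, 162.0]
ee_rot: [3.142, -0.001, -1.334]
contact_force: [0.5, 0.0, 0.0]
grip_width: 61.4
gripper_force: 0.0
```

```bash
python3 s.py; python3 - <<'E'
from h import *
D=look(4)
a=D["scene"]["image"][130:270,110:290]; b=D["top"]["image"][150:260,215:395]
cv2.imwrite("pics/crop4.png",cv2.resize(np.vstack([a,b]),None,fx=2.4,fy=2.4,interpolation=3))
for c in D:
  for n in ("dish","cap"):
    for r in finder.mark_of(c,n): print(c,n,np.round(r["position"],1),round(r["p"],2))
E
```

```text
time 27.0
joint_positions [-0.54 -0.23 -0.3   1.5  -0.   -2.35]
position [ 389.32 -156.71  162.01]
ee_rot [ 3.14 -0.   -1.33]
contact_force [0.46 0.03 0.01]
ft_torque [-0.03  0.    0.02]
grip_width 61.384544410897334
gripper_force 0.0
scene dish [ 506.8 -156.6    0.6] 0.96
scene dish [ 444.5 -359.     2.4] 0.92
scene dish [ 307.7 -165.1    0.9] 0.84
scene dish [461.2 118.9  91.8] 0.46
scene cap [ 509.3 -158.9    3.7] 0.8
scene cap [451.1 249.7   1.3] 0.66
top dish [ 510.2 -155.6    2.2] 0.87
top dish [ 3.125e+02 -1.625e+02 -3.000e-01] 0.71
top dish [ 6.973e+02 -6.410e+01 -1.000e-01] 0.38
top cap [ 511.9 -155.5    5.3] 0.64
```

View pics/crop4.png

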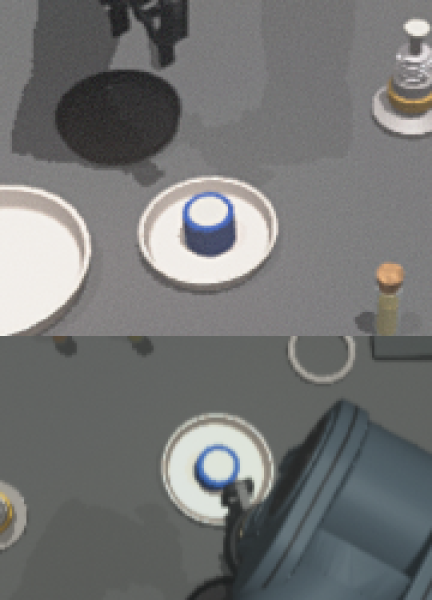

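The crop shows the cap standing flat in the middle of the small white dish (209,222). The gripper is clear of it, so I'm handing in.

```bash
python3 -c "
from workcell import job
print(job.job_done())"
```

```text
the job is handed in; nothing more can be done
None
```

The blue cap was unscrewed and held as it came off, then set open side down in the middle of the small white dish and let go; the job was handed in at about 27 s, and no verdict was returned.

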